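Set the kitchen timer to eleven minutes and start it

ROBOT

A 7-joint arm with a two-finger parallel gripper is mounted at the origin on the work surface. World frame = base frame: x ahead of the robot, y to its left, z up, the work surface at z = 0. Lengths are in m, angles in rad, forces in N, time in s.
With the tool pointing down it reaches from about 0.425 to 0.925 m from the base axis. Payload 6.8 kg.
Tool frame: the origin (TCP) lies at the very end of the fingers, on their centre line; the grasp point (between the pads) lies manip.grip_point_offset behind it (manip.grip_point_offset is the distance from the TCP to the grasp point, in m); z points along the fingers, y is the line along which they close (so a half turn about z gives the same grasp; the last joint's range is limited). The gripper opens to 88 mm and grips with 3 to 60 N. Pads are 20 mm wide; open, the fingers measure 115 mm over their backs; the gripper's body (75 mm by 178 mm) begins 61 mm behind the grasp point.
Start: joints at [1.043, 0.477, 0.022, 1.555, -0.011, 1.109, -0.083], TCP at [0.275, -0.616, 0.189] pointing down, gripper open.
Joint ranges: [-2.96, 2.96], [-0.34, 2.1], [-1.41, 1.46], [0.24, 2.44], [-1.37, 4.51], [0.17, 1.92], [-2.96, 2.96]. Speed limits (rad/s): [2.39, 2.39, 3.14, 3.14, 3.14, 3.14, 3.14].

INTERFACE

Orientations are given as a unit quaternion [x, y, z, w].
In Python, from bench import manip, viewer gives the robot as it stands. The module is installed in compiled form; this text tells all that it offers.
- The arm moves only by the shell command python3 -m creep 'ROWS' [FORCE]. ROWS is JSON, a list of rows, each a list of 3 entries, a list of its own where there are three numbers: the shift along the tool's x, y, z in m, then the turn, a rotation vector about the tool's x, y, z in degrees, then the opening, from 0 (shut) to 1 (fully open). In form: [[[x, y, z], [rx, ry, rz], claw], ...]. A call has exactly 5 rows; each row shifts and turns the commanded pose from where the row before left it, along the tool's axes as they then stand; what a row does not reach is not made up. A row lasts 1/10 s, in which the tool goes at most 50 mm and 8.59 degrees, less where a joint would pass 70% of its speed; a pose out of reach is approached as far as the arm can. A call with a gripper value outside its range is refused whole. The fingers move at their own pace and stop on an object; FORCE is the grip in N (left out, the last holds). Time passes only in rows, so rows that do not move let the fingers close, or fill a call up. It gives the time, the measured TCP pose, the force, the opening and the grip force at its end, in the units of the state.
- manip.get_state(): the state, without advancing time (a new reading comes with each control period).
- viewer.snapshot(name): name is "scene" or "top" or "wrist"; returns a dict with "pixels" (420x560x3 uint8, red, green, blue), "vertical_fov" (degrees; the focal length in pixels is half the picture's height over the tangent of half this angle, whatever the lens; pixels are square), "cx", "cy" (the principal point, pixels), "R" (3x3) and "t" (3): a world point X has camera coordinates R X + t; the wrist camera has in their place "T_tool_cam" (4x4, takes a point from camera to tool coordinates, whose origin is the TCP and whose axes are the flange's). Camera axes: x right, y down, z forward; pixel columns grow to the right and rows downward; lengths in m; the calibration is good to about 2 mm. A picture is of the moment at which its call begins: read the wrist's pose just before it. There is no depth.
- manip.sign_off(): hands the job in; it is judged then, once.
The state is a dict: "t": time; "qpos": joint angles; "qd": joint speeds; "tau": joint torques, N m; "ee_pos": TCP position; "tcp_rot": TCP orientation; "force": force on the tool from outside, world axes, zero at the start; "moment": the same for the moment, N m; "grip_width": finger opening in m; "grip_force": force on a finger pad.
Only numpy, scipy, OpenCV 4.12 (cv2) and the standard library are available. Lean on these libraries where they do the work, as an engineer would, in place of code of your own. Each camera call takes 0.05 s, during which the arm holds its last target. There are 200 camera calls.

TASK

Set the white kitchen timer to eleven minutes and start it: with a fingertip, lightly tap the red clear key, then the blue ten-minute key, then the yellow one-minute key, then the green start key, letting each spring back up before the next. Do not press the grey seconds key, do not push hard, do not pick up the timer or shove it about, and leave the other things on the cart where they stand.

Things in the scene. Friction and masses are not known exactly. Their poses are not given: they have to be found in the camera images.
- timer: Loose white kitchen timer, a wedge 124 mm deep (its x), 132 wide (its y), 0.32 kg, rubber feet. Origin: centre of underside. x points from the low front edge (16 mm high, robot's side) to the high rear edge (40 mm), y left, z up. Its top slopes up at 0.19 rad (28 mm high at mid depth); display at rear, five coloured spring keys in front, 20 mm deep, 7 mm proud, 38 mm or more apart.
- clear_top (a point): Centre of the top of the red CLEAR key, 24 mm wide, front row (nearest the timer's low edge), left, centred -42 mm along the slope and 40 mm along timer y from the middle of the face. z axis: straight out of the key (0.19 rad from vertical), x up the slope, y to the timer's left.
- ten_top (a point): Centre of the top of the blue TEN-MINUTE key, 24 mm wide, second row (next to the display), left, centred -4 mm along the slope and 40 mm along timer y from the middle of the face. z axis: straight out of the key (0.19 rad from vertical), x up the slope, y to the timer's left.
- one_top (a point): Centre of the top of the yellow ONE-MINUTE key, 24 mm wide, second row, middle, centred -4 mm along the slope and 0 mm along timer y from the middle of the face. z axis: straight out of the key (0.19 rad from vertical), x up the slope, y to the timer's left.
- sec_top (a point): Centre of the top of the grey SECONDS key, 24 mm wide, second row, right; not used in this job, centred -4 mm along the slope and -40 mm along timer y from the middle of the face. z axis: straight out of the key (0.19 rad from vertical), x up the slope, y to the timer's left.
- start_top (a point): Centre of the top of the green START key, 52 mm wide, front row, middle to right, centred -42 mm along the slope and -26 mm along timer y from the middle of the face. z axis: straight out of the key (0.19 rad from vertical), x up the slope, y to the timer's left.
- clear_key (a joint): How far the clear key is pressed in along its own -z: 0 up, 0.005 m at its stop. It starts to move at 0.8 N, counts as tapped from 0.0018 m (3 N), reaches the stop at 7 N and springs back when let go. Over 15 N on a key or the timer is too hard.
- ten_key (a joint): How far the ten-minute key is pressed in along its own -z: 0 up, 0.005 m at its stop. It starts to move at 0.8 N, counts as tapped from 0.0018 m (3 N), reaches the stop at 7 N and springs back when let go. Over 15 N on a key or the timer is too hard.
- one_key (a joint): How far the one-minute key is pressed in along its own -z: 0 up, 0.005 m at its stop. It starts to move at 0.8 N, counts as tapped from 0.0018 m (3 N), reaches the stop at 7 N and springs back when let go. Over 15 N on a key or the timer is too hard.
- sec_key (a joint): How far the seconds key is pressed in along its own -z: 0 up, 0.005 m at its stop. It starts to move at 0.8 N, counts as tapped from 0.0018 m (3 N), reaches the stop at 7 N and springs back when let go. Over 15 N on a key or the timer is too hard.
- start_key (a joint): How far the start key is pressed in along its own -z: 0 up, 0.005 m at its stop. It starts to move at 0.8 N, counts as tapped from 0.0018 m (3 N), reaches the stop at 7 N and springs back when let go. Over 15 N on a key or the timer is too hard.
- cups: Bystander: nested trio of red measuring cups, 92 mm across, 54 mm high, their stacked handles reach 130 mm from the middle towards its -x. Origin: centre of the underside.
- sifter: Bystander: steel flour sifter, 102 mm across, 96 mm high, strap handle with black squeeze lever reaching 116 mm from the middle towards its -x. Origin: centre of the underside.
- jar: Bystander: glass jar of oats with wire-bail lid, 100 mm across, 147 mm high. Origin: centre of the underside.
- mill: Bystander: dark wood pepper mill, 58 mm across, 176 mm high. Origin: centre of the underside.
- trivet: Bystander: round cork trivet, 170 mm across, 10 mm thick, lying behind the timer. Origin: centre of the underside.
- spatula: Bystander: wooden-handled spatula, 270 mm long, 20 mm high, lying along its x just in front of the timer's low edge. Origin: under its middle.
Not all that is in view belongs to the job. Of the things shaped like the timer, the white one is meant.

How it is judged:
By the outcome, as a careful person would: the job done as asked, in the order asked, and still so for the second after the job is handed in, with the robot touching nothing.
It also fails if it takes over 46 s, if anything falls off the work surface, if the arm or the gripper's body presses on something with over 40 N, if the wrist force passes 120 N, or if a joint passes its speed limit or range.

## Working session

There is one attempt and no reset: what is moved stays moved. The work goes in short steps, Python scripts to look and compute and a shell command to move; the robot and the scene stay as the last step left them, time stands still between calls to the robot, and variables do not carry over. Pictures are saved under pics/ and viewed, at most 10 in all, crops included, and the job is handed in when it is done.

```bash
mkdir -p pics
python3 - <<'E'
from bench import manip, viewer
import cv2,pickle
print(manip.get_state(), manip.grip_point_offset)
d={}
for n in("scene","top"):
    s=viewer.snapshot(n); d[n]=s; cv2.imwrite(f"pics/{n}0.png",s["pixels"][:,:,::-1]); print({k:v for k,v in s.items() if k!="pixels"})
pickle.dump(d,open("d.pkl","wb"))
E
```

```text
{'t': 0.0, 'qpos': array([ 1.0429436 ,  0.47782233,  0.02236212,  1.5564056 , -0.01150667,
        1.10930204, -0.08310057]), 'qd': array([-1.13497691e-03, -6.88553372e-04,  6.36999431e-04,  2.79410723e-04,
        2.27691753e-03, -4.61636280e-05,  8.25970155e-05]), 'tau': array([ 1.80806260e-04, -5.82849884e+01,  1.53517406e+00, -2.72609943e+01,
       -5.42649650e-02,  1.70952984e-02,  1.78476680e-04]), 'ee_pos': array([ 0.27479418, -0.61582488,  0.18758667]), 'tcp_rot': array([ 9.78056423e-01,  2.08338222e-01, -2.55859649e-04, -8.67471241e-04]), 'force': array([0.36054758, 0.12726369, 0.55010599]), 'moment': array([ 0.01087491, -0.03884405, -0.03006232]), 'grip_force': 0.0, 'grip_width': 0.08797229448470292} 0.0187
{'vertical_fov': 43.190781427534176, 'cx': 277.5861838601303, 'cy': 197.3077500438602, 'R': array([[ 0.44567069,  0.89506928, -0.01512052],
       [ 0.76452741, -0.38934988, -0.51371637],
       [-0.46569891,  0.21738828, -0.85782683]]), 't': array([-0.24260425, -0.31692891,  1.5234872 ])}
{'vertical_fov': 51.21477094874921, 'cx': 271.538926646255, 'cy': 211.46769140026086, 'R': array([[ 0.00447648, -0.99992886, -0.01105623],
       [-0.99761974, -0.00370481, -0.06885579],
       [ 0.06880993,  0.01133814, -0.99756536]]), 't': array([0.05765326, 0.51119716, 1.07100518])}
```

View pics/scene0.png

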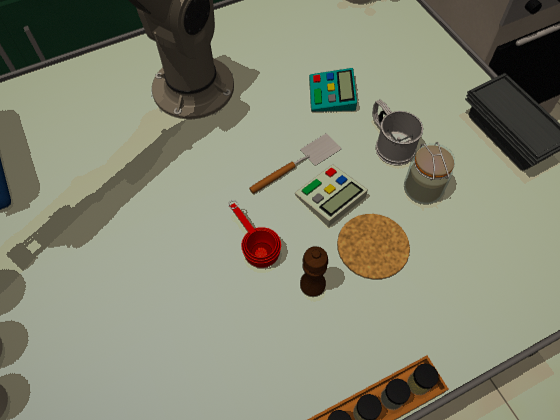

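View pics/top0.png

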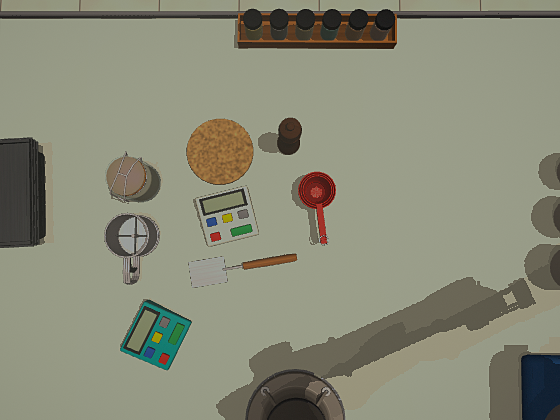

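Candidates: the white timer at top (227,215) / scene (331,194), and the teal one at top (155,335) / scene (333,90). The white one, behind the spatula and in front of the trivet, fits the description. I'll confirm it in an enlarged crop and fit its pose.

```bash
cat > fit.py <<'E'
import numpy as np
A=.19; c,s=np.cos(A),np.sin(A)
K=dict(clear=(-.042,.04),ten=(-.004,.04),one=(-.004,0),sec=(-.004,-.04),start=(-.042,-.026))
def key(p,n,h=.007):
    u,v=K[n]; l=np.array([u*c-h*s,v,.028+u*s+h*c])
    cy,sy=np.cos(p[2]),np.sin(p[2])
    return np.array([p[0]+cy*l[0]-sy*l[1],p[1]+sy*l[0]+cy*l[1],l[2]])
def proj(S,X):
    f=S["pixels"].shape[0]/2/np.tan(np.radians(S["vertical_fov"]/2)); q=S["R"]@X+S["t"]
    return np.array([S["cx"]+f*q[0]/q[2],S["cy"]+f*q[1]/q[2]])
E
python3 - <<'E'
import pickle,cv2,numpy as np
from scipy.optimize import least_squares
from fit import *
d=pickle.load(open("d.pkl","rb"))
roi=dict(scene=(295,368,165,222),top=(193,260,184,246))
H=dict(clear=((0,8),(172,180)),ten=((105,125),),one=((22,34),),start=((45,85),))
obs={}
crops=[]
for n,(a,b,e,g) in roi.items():
    im=np.ascontiguousarray(d[n]["pixels"][e:g,a:b]); hsv=cv2.cvtColor(im,cv2.COLOR_RGB2HSV)
    for k,rs in H.items():
        m=sum(cv2.inRange(hsv,(l,120,60),(h,255,255)) for l,h in rs).astype(np.uint8)
        N,L,st,ce=cv2.connectedComponentsWithStats(m); i=1+np.argmax(st[1:,4]); obs[n,k]=ce[i]+(a,e); print(n,k,obs[n,k],st[i,2:])
    crops.append(cv2.resize(im[:,:,::-1],(390,360),interpolation=cv2.INTER_CUBIC))
cv2.imwrite("pics/crop.png",np.hstack(crops))
for views in(("scene",),("top",),("scene","top")):
    r=least_squares(lambda p:np.concatenate([proj(d[n],key(p,k,.006))-o for (n,k),o in obs.items() if n in views]),[.6,.1,0])
    print(views,r.x,np.abs(r.fun).max())
np.save("pose.npy",r.x); print(r.fun.reshape(-1,2).round(1))
for k in K: print(k,key(r.x,k).round(4))
E
```

```text
scene clear [330.45454545 171.77272727] [12  9 66]
scene ten [341.21666667 179.46666667] [11 10 60]
scene one [329.36231884 188.42028986] [12 10 69]
scene start [311.05555556 186.26190476] [ 19  16 126]
top clear [215.08       236.30666667] [11 10 75]
top ten [211.16666667 221.55555556] [11 10 72]
top one [226.95714286 217.71428571] [11 10 70]
top start [241.11875 229.81875] [ 21  12 160]
('scene',) [0.49882317 0.16879743 0.24644379] 0.11988740231899442
('top',) [0.49936399 0.16997059 0.24891928] 0.1229202002589318
('scene', 'top') [0.49907931 0.16939885 0.24780595] 0.33126971528139393
[[ 0.3 -0.1]
 [ 0.1 -0. ]
 [ 0.3  0.1]
 [ 0.3  0. ]
 [ 0.2  0.2]
 [ 0.2  0.1]
 [ 0.3 -0. ]
 [ 0.2  0.2]]
clear [0.448  0.1977 0.0269]
ten [0.4842 0.2069 0.0341]
one [0.494  0.1681 0.0341]
sec [0.5038 0.1293 0.0341]
start [0.4642 0.1338 0.0269]
```

View pics/crop.png

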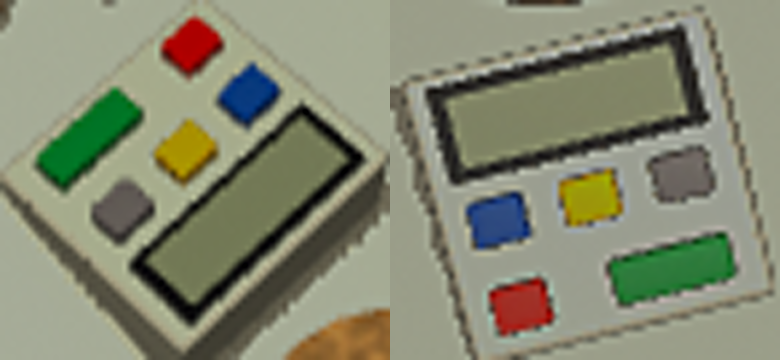

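The crop confirms it: white body, with red CLEAR at lower left of the face (top view 215,236), then blue (211,222), yellow (227,218) and green (241,230). The two views agree to about 1.3 mm. Next I'll work out the tool orientation square to the keys, and the shifts.

```bash
cat > go.py <<'E'
# usage: go.py key height | x y z  -> shift in tool axes (mm), remaining turn (deg, tool axes)
import sys,numpy as np
from scipy.spatial.transform import Rotation as Ro
from fit import *
from bench import manip
p=np.load("pose.npy"); S=manip.get_state()
Rt=Ro.from_euler("ZY",[p[2],-A]).as_matrix()@np.diag([1,-1,-1])
R=Ro.from_quat(S["tcp_rot"]).as_matrix()
a=sys.argv[1:]
T=key(p,a[0],.007+float(a[1])) if len(a)==2 else np.array(a,float)
print("t",S["t"].round(2),"pos",S["ee_pos"].round(4),"goal",T.round(4),"F",S["force"].round(2),"w",round(S["grip_width"],4))
print("shift now-axes mm",(1e3*R.T@(T-S["ee_pos"])).round(1),"goal-axes mm",(1e3*Rt.T@(T-S["ee_pos"])).round(1),"turn",np.degrees(Ro.from_matrix(R.T@Rt).as_rotvec()).round(2))
E
python3 go.py 0.52 -0.2 0.22; python3 go.py clear 0.06
```

```text
Traceback (most recent call last):
  File "go.py", line 11, in <module>
    print("t",S["t"].round(2),"pos",S["ee_pos"].round(4),"goal",T.round(4),"F",S["force"].round(2),"w",round(S["grip_width"],4))
              ^^^^^^^^^^^^
AttributeError: 'float' object has no attribute 'round'
Traceback (most recent call last):
  File "go.py", line 11, in <module>
    print("t",S["t"].round(2),"pos",S["ee_pos"].round(4),"goal",T.round(4),"F",S["force"].round(2),"w",round(S["grip_width"],4))
              ^^^^^^^^^^^^
AttributeError: 'float' object has no attribute 'round'
```

```bash
sed -i 's/S\["t"\].round(2)/round(S["t"],2)/' go.py
python3 go.py 0.52 -0.2 0.22; python3 go.py clear 0.06|tail -1
```

```text
t 0.1 pos [ 0.2748 -0.6159  0.1877] goal [ 0.52 -0.2   0.22] F [-0.34 -0.21  0.08] w 0.0873
shift now-axes mm [ 393.4 -279.9  -31.9] goal-axes mm [ 339.7 -343.    32.4] turn [-1.03 10.88  9.82]
shift now-axes mm [ 478.6 -674.2  102.8] goal-axes mm [ 330.5 -746.3  167.3] turn [-1.03 10.88  9.82]
```

```bash
python3 -m creep '[[[0,0,-0.02],[-0.5,5.4,4.9],0],[[0,0,-0.02],[-0.5,5.4,4.9],0],[[0.03,-0.03,0],[0,0,0],0],[[0.03,-0.03,0],[0,0,0],0],[[0.03,-0.03,0],[0,0,0],0]]' 10; python3 go.py 0.52 -0.2 0.22
```

```text
t: 0.6
ee_pos: [0.3368, -0.5068, 0.245]
tcp_rot: [0.988, 0.122, 0.094, -0.011]
force: [1.5, 0.4, 0.2]
grip_width: 0.0511
grip_force: 0.0
t 0.6 pos [ 0.3368 -0.5068  0.245 ] goal [ 0.52 -0.2   0.22] F [1.49 0.44 0.21] w 0.0511
shift now-axes mm [ 243.4 -252.8   71.9] goal-axes mm [ 243.6 -252.5   72.3] turn [ 0.04  0.06 -0.07]
```

```bash
python3 -m creep '[[[0.032,-0.034,0.008],[0,0,0],0],[[0.032,-0.034,0.008],[0,0,0],0],[[0.032,-0.034,0.008],[0,0,0],0],[[0.032,-0.034,0.008],[0,0,0],0],[[0.032,-0.034,0.008],[0,0,0],0]]' ; python3 go.py clear 0.08
```

```text
t: 1.1
ee_pos: [0.4551, -0.3008, 0.2356]
tcp_rot: [0.988, 0.123, 0.094, -0.011]
force: [0.7, -0.2, 1.0]
grip_width: 0.011
grip_force: 0.0
t 1.1 pos [ 0.4551 -0.3008  0.2356] goal [0.4334 0.194  0.1055] F [ 0.74 -0.21  0.97] w 0.011
shift now-axes mm [  74.2 -485.2  146.1] goal-axes mm [  73.9 -485.1  146.7] turn [0.06 0.07 0.02]
```

```bash
python3 -m creep '[[[0.01,-0.048,0.004],[0,0,0],0],[[0.01,-0.048,0.004],[0,0,0],0],[[0.01,-0.048,0.004],[0,0,0],0],[[0.01,-0.048,0.004],[0,0,0],0],[[0.01,-0.048,0.004],[0,0,0],0]]' ; python3 go.py clear 0.08
```

```text
t: 1.6
ee_pos: [0.4464, -0.0553, 0.2251]
tcp_rot: [0.988, 0.123, 0.094, -0.011]
force: [0.4, -0.4, -0.1]
grip_width: 0.0007
grip_force: 0.0
t 1.6 pos [ 0.4464 -0.0553  0.2251] goal [0.4334 0.194  0.1055] F [ 0.39 -0.39 -0.1 ] w 0.0007
shift now-axes mm [  25.3 -245.1  126.2] goal-axes mm [  25.1 -244.9  126.6] turn [0.09 0.06 0.02]
```

```bash
python3 -m creep '[[[0.004,-0.046,0.01],[0,0,0],0],[[0.004,-0.046,0.01],[0,0,0],0],[[0.004,-0.046,0.01],[0,0,0],0],[[0.004,-0.046,0.015],[0,0,0],0],[[0.004,-0.046,0.015],[0,0,0],0]]' ; python3 go.py clear 0.08
```

```text
t: 2.1
ee_pos: [0.4201, 0.1749, 0.1697]
tcp_rot: [0.988, 0.123, 0.094, -0.011]
force: [1.6, -0.3, -0.5]
grip_width: 0.0005
grip_force: 0.0
t 2.1 pos [0.4201 0.1749 0.1697] goal [0.4334 0.194  0.1055] F [ 1.57 -0.26 -0.49] w 0.0005
shift now-axes mm [  5.1 -15.4  66.3] goal-axes mm [  5.1 -15.3  66.3] turn [ 0.09 -0.02  0.  ]
```

```bash
python3 -m creep '[[[0.001,-0.003,0.025],[0,0,0],0],[[0.001,-0.003,0.025],[0,0,0],0],[[0.001,-0.003,0.025],[0,0,0],0],[[0.001,-0.003,0.02],[0,0,0],0],[[0.001,-0.003,0.01],[0,0,0],0]]' ; python3 go.py clear 0.015
python3 - <<'E'
import pickle,numpy as np,cv2
d=pickle.load(open("d.pkl","rb"))["top"]
f=210/np.tan(np.radians(d["vertical_fov"]/2))
for px,z in(((132,236),.096),((131,278),.06),((129,177),.147)):
    r=d["R"].T@np.array([(px[0]-d["cx"])/f,(px[1]-d["cy"])/f,1]); o=-d["R"].T@d["t"]; print(px,(o+r*(z-o[2])/r[2]).round(3))
from bench import viewer
ims=[cv2.resize(viewer.snapshot("scene")["pixels"][120:240,260:420,::-1],(480,360)),cv2.resize(viewer.snapshot("wrist")["pixels"][:,:,::-1],(320,240))]
ims[1]=cv2.copyMakeBorder(ims[1],0,120,0,0,0)
cv2.imwrite("pics/chk1.png",np.hstack(ims))
E
```

```text
t: 2.6
ee_pos: [0.4398, 0.1934, 0.0656]
tcp_rot: [0.988, 0.123, 0.092, -0.011]
force: [0.3, -0.1, 0.8]
grip_width: 0.0005
grip_force: 0.0
t 2.6 pos [0.4398 0.1934 0.0656] goal [0.4453 0.197  0.0417] F [ 0.33 -0.11  0.75] w 0.0005
shift now-axes mm [ 1.7 -2.2 24.6] goal-axes mm [ 1.6 -2.1 24.6] turn [0.08 0.23 0.05]
(132, 236) [0.448 0.38  0.096]
(131, 278) [0.349 0.392 0.06 ]
(129, 177) [0.577 0.374 0.147]
```

View pics/chk1.png

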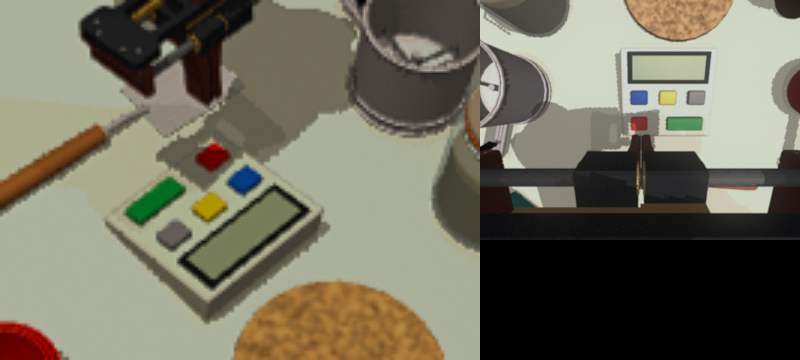

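Run:
```python
import numpy as np,cv2
from bench import viewer,manip
from fit import *
from scipy.spatial.transform import Rotation as Ro
S=manip.get_state(); R=Ro.from_quat(S["tcp_rot"]).as_matrix(); X=S["ee_pos"]
s=viewer.snapshot("scene"); w=viewer.snapshot("wrist"); p=np.load("pose.npy")
a=s["pixels"][60:200,260:410,::-1]; a=cv2.resize(a,None,fx=2.6,fy=2.6,interpolation=cv2.INTER_CUBIC)
q=(proj(s,X)-(260,60))*2.6; cv2.circle(a,tuple(int(v) for v in q),4,(255,0,255),1)
b=w["pixels"][:,:,::-1].copy(); M=np.linalg.inv(w["T_tool_cam"]); f=210/np.tan(np.radians(w["vertical_fov"]/2))
def pw(x): c=M[:3,:3]@x+M[:3,3]; return c[:2]/c[2]*f+(w["cx"],w["cy"])
for k,pt in [("tcp",np.zeros(3))]+[(k,R.T@(key(p,k)-X)) for k in K]:
    u=pw(pt); print(k,u.round(0)); cv2.circle(b,tuple(int(v) for v in u),4,(255,0,255),1)
b=cv2.resize(b[:300,180:460],(400,428)); a=a[:364]
h=max(a.shape[0],b.shape[0]); o=np.zeros((h,a.shape[1]+b.shape[1],3),np.uint8); o[:a.shape[0],:a.shape[1]]=a;o[:b.shape[0],a.shape[1]:]=b
cv2.imwrite("pics/chk2.png",o)
```

```text
tcp [280. 233.]
clear [278. 215.]
ten [278. 168.]
one [329. 168.]
sec [380. 169.]
start [359. 215.]
```

View pics/chk2.png

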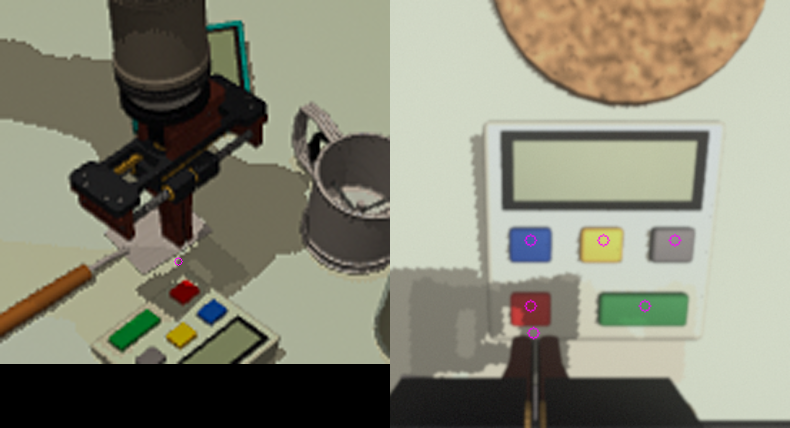

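The overlay shows the predicted key centres on the keys in the wrist view (e.g. clear at 530,306 in the crop), with the closed fingertip just short of red. The pose is confirmed, so I'll descend with force checks.

```bash
python3 -m creep '[[[0.001,-0.001,0.01],[0,0,0],0],[[0.001,-0.001,0.009],[0,0,0],0],[[0,0,0],[0,0,0],0],[[0,0,0],[0,0,0],0],[[0,0,0],[0,0,0],0]]' ; python3 go.py clear 0.0
```

```text
t: 3.3
ee_pos: [0.4458, 0.1971, 0.0498]
tcp_rot: [0.988, 0.123, 0.094, -0.011]
force: [-0.4, -0.2, -0.1]
grip_width: 0.0003
grip_force: 0.0
t 3.3 pos [0.4458 0.1971 0.0498] goal [0.448  0.1977 0.0269] F [-0.42 -0.22 -0.08] w 0.0003
shift now-axes mm [-2.1 -0.1 22.8] goal-axes mm [-2.1 -0.1 22.8] turn [0.07 0.02 0.02]
```

```bash
python3 -m creep '[[[-0.001,0,0.007],[0,0,0],0],[[-0.001,0,0.007],[0,0,0],0],[[0,0,0.003],[0,0,0],0],[[0,0,0],[0,0,0],0],[[0,0,0],[0,0,0],0]]' ; python3 go.py clear 0.0
```

```text
t: 3.8
ee_pos: [0.4468, 0.1975, 0.0321]
tcp_rot: [0.988, 0.123, 0.094, -0.011]
force: [0.2, -0.1, -0.2]
grip_width: 0.0004
grip_force: 0.0
t 3.8 pos [0.4468 0.1975 0.0321] goal [0.448  0.1977 0.0269] F [ 0.24 -0.12 -0.23] w 0.0004
shift now-axes mm [0.3 0.  5.3] goal-axes mm [0.3 0.1 5.3] turn [0.06 0.08 0.05]
```

```bash
python3 -m creep '[[[0,0,0.003],[0,0,0],0],[[0,0,0.002],[0,0,0],0],[[0,0,0.001],[0,0,0],0],[[0,0,0],[0,0,0],0],[[0,0,0],[0,0,0],0]]' ; python3 go.py clear 0.0
```

```text
t: 4.3
ee_pos: [0.448, 0.1977, 0.0264]
tcp_rot: [0.988, 0.123, 0.094, -0.011]
force: [0.7, 0.1, -0.8]
grip_width: 0.0005
grip_force: 0.0
t 4.3 pos [0.448  0.1977 0.0264] goal [0.448  0.1977 0.0269] F [ 0.75  0.08 -0.75] w 0.0005
shift now-axes mm [ 0.1 -0.1 -0.5] goal-axes mm [ 0.1 -0.1 -0.5] turn [0.07 0.05 0.03]
```

```bash
python3 -m creep '[[[0,0,0.001],[0,0,0],0],[[0,0,0.001],[0,0,0],0],[[0,0,0],[0,0,0],0],[[0,0,0],[0,0,0],0],[[0,0,0],[0,0,0],0]]' ; python3 go.py clear 0.0
```

```text
t: 4.8
ee_pos: [0.4484, 0.1978, 0.0244]
tcp_rot: [0.988, 0.123, 0.094, -0.011]
force: [0.2, -0.5, -0.1]
grip_width: 0.0007
grip_force: 0.0
t 4.8 pos [0.4484 0.1978 0.0244] goal [0.448  0.1977 0.0269] F [ 0.17 -0.5  -0.1 ] w 0.0007
shift now-axes mm [ 0.1 -0.1 -2.5] goal-axes mm [ 0.1 -0.1 -2.5] turn [0.07 0.05 0.03]
```

```bash
python3 -m creep '[[[0,0,0.001],[0,0,0],0],[[0,0,0.001],[0,0,0],0],[[0,0,0],[0,0,0],0],[[0,0,0],[0,0,0],0],[[0,0,0],[0,0,0],0]]' ; python3 go.py clear 0.0
python3 - <<'E'
import numpy as np,cv2
from bench import viewer
s=viewer.snapshot("scene")["pixels"][130:220,270:390,::-1]; w=viewer.snapshot("wrist")["pixels"][130:290,200:420,::-1]
cv2.imwrite("pics/chk3.png",np.hstack([cv2.resize(s,(400,300),interpolation=2),cv2.resize(w,(400,300),interpolation=2)]))
E
```

```text
t: 5.3
ee_pos: [0.4487, 0.1978, 0.0225]
tcp_rot: [0.988, 0.123, 0.094, -0.011]
force: [-0.7, -0.6, -0.4]
grip_width: 0.0004
grip_force: 0.0
t 5.3 pos [0.4487 0.1978 0.0225] goal [0.448  0.1977 0.0269] F [-0.66 -0.59 -0.4 ] w 0.0004
shift now-axes mm [ 0.1 -0.1 -4.5] goal-axes mm [ 0.1 -0.1 -4.5] turn [0.07 0.05 0.03]
```

View pics/chk3.png

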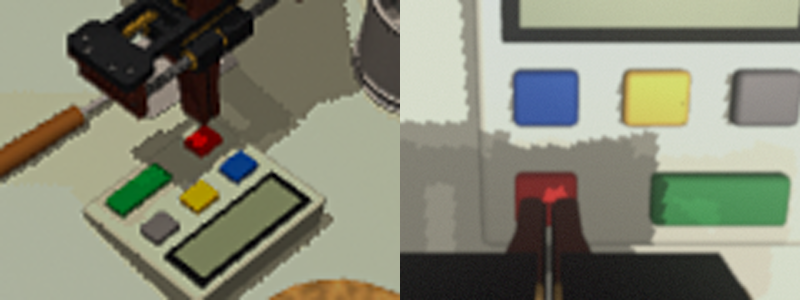

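The fingertip appears still above the red key (scene crop 203,130 against the key at 203,142) with no contact force. I'll work out where the tip really is relative to the TCP.

Run:
```python
import numpy as np,cv2
from bench import viewer,manip
from fit import *
from scipy.spatial.transform import Rotation as Ro
S=manip.get_state(); R=Ro.from_quat(S["tcp_rot"]).as_matrix(); X=S["ee_pos"]
s=viewer.snapshot("scene"); w=viewer.snapshot("wrist")
M=np.linalg.inv(w["T_tool_cam"]); f=210/np.tan(np.radians(w["vertical_fov"]/2)); print(w["T_tool_cam"].round(3),f)
def pw(x): c=M[:3,:3]@x+M[:3,3]; return c[:2]/c[2]*f+(w["cx"],w["cy"])
for d in(0,.005,.01,.015,.02):
  for x in(-.01,0,.01): print(d,x,"wrist",pw(np.array([x,0,-d])).round(1),"scene",proj(s,X+R@[x,0,-d]).round(1))
a=cv2.resize(s["pixels"][145:195,300:360,::-1],(480,400),interpolation=0); b=cv2.resize(w["pixels"][200:280,250:314,::-1],(320,400),interpolation=0)
cv2.imwrite("pics/chk4.png",np.hstack([a,b]))
```

```text
[[-0.    -0.967 -0.256  0.069]
 [ 1.    -0.     0.     0.001]
 [-0.    -0.256  0.967 -0.195]
 [ 0.     0.     0.     1.   ]] 298.16118199469867
0 -0.01 wrist [280.5 246.5] scene [328.  170.5]
0 0 wrist [280.4 233. ] scene [330.8 172.6]
0 0.01 wrist [280.4 219.2] scene [333.5 174.6]
0.005 -0.01 wrist [280.4 249.3] scene [327.9 169.2]
0.005 0 wrist [280.4 235.5] scene [330.6 171.2]
0.005 0.01 wrist [280.4 221.3] scene [333.4 173.3]
0.01 -0.01 wrist [280.4 252.2] scene [327.8 167.9]
0.01 0 wrist [280.4 238.1] scene [330.5 169.9]
0.01 0.01 wrist [280.4 223.6] scene [333.3 172. ]
0.015 -0.01 wrist [280.4 255.2] scene [327.7 166.6]
0.015 0 wrist [280.4 240.8] scene [330.4 168.6]
0.015 0.01 wrist [280.4 226. ] scene [333.2 170.6]
0.02 -0.01 wrist [280.4 258.4] scene [327.5 165.2]
0.02 0 wrist [280.3 243.7] scene [330.3 167.2]
0.02 0.01 wrist [280.3 228.5] scene [333.1 169.3]
```

View pics/chk4.png

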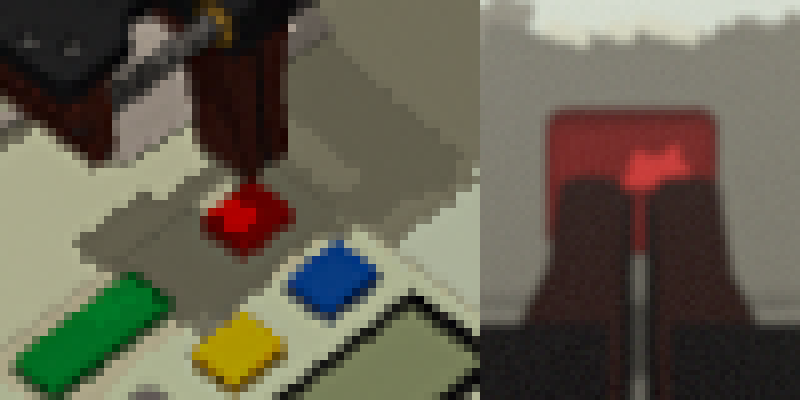

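Both views put the visible fingertip about 15–25 mm short of the TCP. The wrist tip edge is at row 236 and the scene tip at row 167. I'll go on down in 3 mm steps, which is safe against 5 mm of key travel, and let the force tell.

```bash
python3 -m creep '[[[0,0,0.001],[0,0,0],0],[[0,0,0.001],[0,0,0],0],[[0,0,0.001],[0,0,0],0],[[0,0,0],[0,0,0],0],[[0,0,0],[0,0,0],0]]' | sed -n '2p;4p'
```

```text
ee_pos: [0.4492, 0.198, 0.0195]
force: [0.1, 0.6, 0.0]
```

```bash
python3 -m creep '[[[0,0,0.001],[0,0,0],0],[[0,0,0.001],[0,0,0],0],[[0,0,0.0],[0,0,0],0],[[0,0,0],[0,0,0],0],[[0,0,0],[0,0,0],0]]' | sed -n '2p;4p'
```

```text
ee_pos: [0.4497, 0.1981, 0.0176]
force: [-0.1, 1.2, 0.7]
```

```bash
python3 -m creep '[[[0,0,0.001],[0,0,0],0],[[0,0,0.001],[0,0,0],0],[[0,0,0.001],[0,0,0],0],[[0,0,0],[0,0,0],0],[[0,0,0],[0,0,0],0]]' | sed -n '2p;4p'; python3 go.py clear 0|tail -1
```

```text
ee_pos: [0.4502, 0.1982, 0.0146]
force: [-0.8, 0.2, 0.2]
shift now-axes mm [  0.1  -0.1 -12.6] goal-axes mm [  0.1  -0.1 -12.6] turn [0.07 0.06 0.03]
```

```bash
python3 -m creep '[[[0,0,0.001],[0,0,0],0],[[0,0,0.001],[0,0,0],0],[[0,0,0.0005],[0,0,0],0],[[0,0,0],[0,0,0],0],[[0,0,0],[0,0,0],0]]' | sed -n '2p;4p'; python3 go.py clear 0|tail -1
```

```text
ee_pos: [0.4507, 0.1983, 0.0121]
force: [-0.8, -0.3, -0.0]
shift now-axes mm [  0.1  -0.1 -15.1] goal-axes mm [  0.1  -0.1 -15.1] turn [0.07 0.06 0.03]
```

Run:
```python
import numpy as np,cv2
from bench import viewer,manip
print(manip.get_state()["force"])
s=viewer.snapshot("scene"); w=viewer.snapshot("wrist")
a=cv2.resize(s["pixels"][145:195,300:360,::-1],(480,400),interpolation=0); b=cv2.resize(w["pixels"][200:280,250:314,::-1],(320,400),interpolation=0)
cv2.imwrite("pics/chk5.png",np.hstack([a,b]))
```

```text
[-0.84469373 -0.31849592 -0.03301418]
```

View pics/chk5.png

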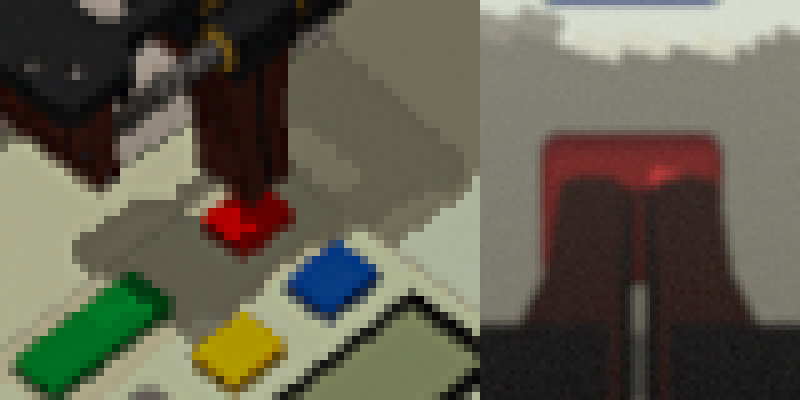

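The tip is now close above the red key and centred across it (wrist crop 640,180; key top spans 545–720). I'll continue down.

```bash
python3 -m creep '[[[0,0,0.001],[0,0,0],0],[[0,0,0.001],[0,0,0],0],[[0,0,0.0005],[0,0,0],0],[[0,0,0],[0,0,0],0],[[0,0,0],[0,0,0],0]]' | sed -n '2p;4p'; python3 go.py clear 0|tail -1
```

```text
ee_pos: [0.4511, 0.1984, 0.0097]
force: [-0.1, -0.5, -0.6]
shift now-axes mm [  0.1  -0.1 -17.6] goal-axes mm [  0.1  -0.1 -17.6] turn [0.07 0.05 0.03]
```

```bash
python3 -m creep '[[[0,0,0.001],[0,0,0],0],[[0,0,0.0005],[0,0,0],0],[[0,0,0],[0,0,0],0],[[0,0,0],[0,0,0],0],[[0,0,0],[0,0,0],0]]' | sed -n '2p;4p'; python3 go.py clear 0|tail -1
```

```text
ee_pos: [0.4514, 0.1985, 0.0082]
force: [0.3, 0.9, -0.6]
shift now-axes mm [  0.1  -0.1 -19. ] goal-axes mm [  0.1  -0.1 -19. ] turn [0.07 0.05 0.03]
```

```bash
python3 -m creep '[[[0,0,0.001],[0,0,0],0],[[0,0,0.001],[0,0,0],0],[[0,0,0],[0,0,0],0],[[0,0,0],[0,0,0],0],[[0,0,0],[0,0,0],0]]' | sed -n '2p;4p'; python3 go.py clear 0|tail -1
```

```text
ee_pos: [0.4518, 0.1986, 0.0063]
force: [-0.5, -0.3, 0.0]
shift now-axes mm [  0.1  -0.  -21. ] goal-axes mm [  0.1  -0.1 -21. ] turn [0.06 0.05 0.03]
```

```bash
python3 -m creep '[[[0,0,0.001],[0,0,0],0],[[0,0,0.001],[0,0,0],0],[[0,0,0],[0,0,0],0],[[0,0,0],[0,0,0],0],[[0,0,0],[0,0,0],0]]' | sed -n '2p;4p'; python3 go.py clear 0|tail -1
```

```text
ee_pos: [0.4521, 0.1987, 0.0043]
force: [-0.8, -1.0, 0.8]
shift now-axes mm [  0.1  -0.  -23. ] goal-axes mm [  0.1  -0.1 -23. ] turn [0.06 0.05 0.03]
```

```bash
python3 -m creep '[[[0,0,0.001],[0,0,0],0],[[0,0,0.0005],[0,0,0],0],[[0,0,0],[0,0,0],0],[[0,0,0],[0,0,0],0],[[0,0,0],[0,0,0],0]]' | sed -n '2p;4p'; python3 go.py clear 0|tail -1;  python3 - <<'E'
import numpy as np,cv2
from bench import viewer,manip
print(manip.get_state()["force"])
s=viewer.snapshot("scene"); w=viewer.snapshot("wrist")
a=cv2.resize(s["pixels"][145:195,300:360,::-1],(480,400),interpolation=0); b=cv2.resize(w["pixels"][200:280,250:314,::-1],(320,400),interpolation=0)
cv2.imwrite("pics/chk6.png",np.hstack([a,b]))
E
```

```text
ee_pos: [0.4524, 0.1987, 0.0028]
force: [0.3, -0.3, 0.9]
shift now-axes mm [  0.1  -0.1 -24.5] goal-axes mm [  0.1  -0.1 -24.5] turn [0.07 0.05 0.03]
[ 0.28287639 -0.29500518  0.86307144]
```

View pics/chk6.png

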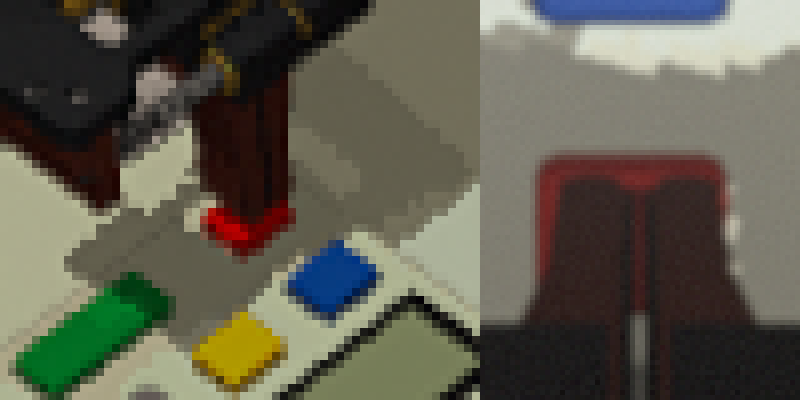

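About 8 mm of gap is left (finger edge at wrist row 236, key rear edge at row 231). Taking the pads as 20 mm wide, this gives contact near −33 mm.

```bash
python3 -m creep '[[[0,0,0.001],[0,0,0],0],[[0,0,0.001],[0,0,0],0],[[0,0,0.001],[0,0,0],0],[[0,0,0],[0,0,0],0],[[0,0,0],[0,0,0],0]]' | sed -n '2p;4p'; python3 go.py clear 0|tail -1
```

```text
ee_pos: [0.4529, 0.1989, -0.0002]
force: [-0.6, -0.0, 0.8]
shift now-axes mm [  0.1  -0.1 -27.6] goal-axes mm [  0.2  -0.1 -27.6] turn [0.07 0.06 0.03]
```

```bash
python3 -m creep '[[[0,0,0.001],[0,0,0],0],[[0,0,0.001],[0,0,0],0],[[0,0,0],[0,0,0],0],[[0,0,0],[0,0,0],0],[[0,0,0],[0,0,0],0]]' | sed -n '2p;4p'; python3 go.py clear 0|tail -1
```

```text
ee_pos: [0.4533, 0.199, -0.0021]
force: [0.9, 0.1, -0.5]
shift now-axes mm [  0.1  -0.1 -29.5] goal-axes mm [  0.1  -0.1 -29.5] turn [0.07 0.05 0.03]
```

```bash
python3 -m creep '[[[0,0,0.001],[0,0,0],0],[[0,0,0.001],[0,0,0],0],[[0,0,0],[0,0,0],0],[[0,0,0],[0,0,0],0],[[0,0,0],[0,0,0],0]]' | sed -n '2p;4p'; python3 go.py clear 0|tail -1
```

```text
ee_pos: [0.4537, 0.1991, -0.004]
force: [0.1, -0.5, -0.3]
shift now-axes mm [  0.1  -0.1 -31.5] goal-axes mm [  0.1  -0.1 -31.5] turn [0.07 0.05 0.03]
```

```bash
python3 -m creep '[[[0,0,0.001],[0,0,0],0],[[0,0,0.001],[0,0,0],0],[[0,0,0],[0,0,0],0],[[0,0,0],[0,0,0],0],[[0,0,0],[0,0,0],0]]' | sed -n '2p;4p'; python3 go.py clear 0|tail -1
```

```text
ee_pos: [0.4541, 0.1992, -0.006]
force: [-0.5, -0.1, 2.0]
shift now-axes mm [  0.   -0.1 -33.5] goal-axes mm [  0.1  -0.1 -33.5] turn [0.07 0.05 0.03]
```

```bash
python3 -m creep '[[[0,0,0.001],[0,0,0],0],[[0,0,0.001],[0,0,0],0],[[0,0,0],[0,0,0],0],[[0,0,0],[0,0,0],0],[[0,0,0],[0,0,0],0]]' | sed -n '2p;4p'; python3 go.py clear 0|tail -1
```

```text
ee_pos: [0.4545, 0.1993, -0.0079]
force: [-0.9, -0.2, 3.5]
shift now-axes mm [  0.   -0.1 -35.5] goal-axes mm [  0.   -0.1 -35.5] turn [0.07 0.04 0.03]
```

```bash
python3 -m creep '[[[0,0,0.001],[0,0,0],0],[[0,0,0.0005],[0,0,0],0],[[0,0,0],[0,0,0],0],[[0,0,0],[0,0,0],0],[[0,0,0],[0,0,0],0]]' | sed -n '2p;4p'; python3 go.py clear 0|tail -1
```

```text
ee_pos: [0.4547, 0.1993, -0.0094]
force: [-1.1, -0.5, 5.7]
shift now-axes mm [  0.1  -0.1 -37. ] goal-axes mm [  0.1  -0.1 -37. ] turn [0.07 0.05 0.03]
```

Clear was pressed at 5.7 N, with contact at −33 mm. I'll lift and move 38 mm up the slope to blue.

```bash
python3 -m creep '[[[0,0,-0.009],[0,0,0],0],[[0,0,-0.009],[0,0,0],0],[[0.019,0,0],[0,0,0],0],[[0.019,0,0],[0,0,0],0],[[0,0,0],[0,0,0],0]]' | sed -n '1,2p;4p'; python3 go.py ten 0|tail -1
```

```text
t: 13.7
ee_pos: [0.49, 0.2085, 0.0168]
force: [0.3, 0.1, -0.3]
shift now-axes mm [ -2.6   0.1 -18.2] goal-axes mm [ -2.7   0.1 -18.2] turn [-0.   -0.12 -0.08]
```

```bash
python3 -m creep '[[[0,0,0.006],[0,0,0],0],[[0,0,0.005],[0,0,0],0],[[0,0,0.001],[0,0,0],0],[[0,0,0],[0,0,0],0],[[0,0,0],[0,0,0],0]]' | sed -n '1,2p;4p'; python3 go.py ten 0|tail -1
python3 - <<'E'
import numpy as np,cv2
from bench import viewer
from fit import *
s=viewer.snapshot("scene");w=viewer.snapshot("wrist")
a=cv2.resize(s["pixels"][145:205,300:360,::-1],(400,400),interpolation=2); b=cv2.resize(w["pixels"][160:280,220:340,::-1],(400,400),interpolation=2)
cv2.imwrite("pics/chk7.png",np.hstack([a,b]))
E
```

```text
t: 14.2
ee_pos: [0.4893, 0.2082, 0.0034]
force: [-0.3, -0.1, 0.0]
shift now-axes mm [  0.6   0.1 -31.2] goal-axes mm [  0.6   0.  -31.1] turn [0.07 0.08 0.06]
```

View pics/chk7.png

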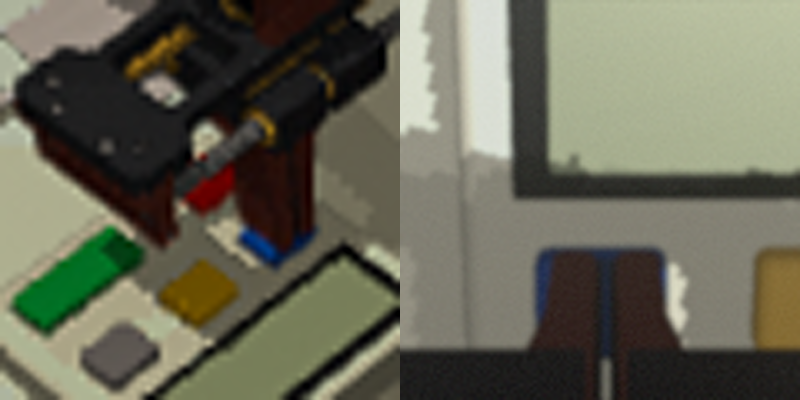

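The fingertip is square over blue, just above contact (wrist crop 600,250). I'll press it.

```bash
python3 -m creep '[[[0,0,0.0015],[0,0,0],0],[[0,0,0.0015],[0,0,0],0],[[0,0,0.001],[0,0,0],0],[[0,0,0],[0,0,0],0],[[0,0,0],[0,0,0],0]]' | sed -n '1,2p;4p'; python3 go.py ten 0|tail -1
```

```text
t: 14.8
ee_pos: [0.4906, 0.2085, -0.0003]
force: [-1.5, -0.1, 2.0]
shift now-axes mm [ -0.   0. -35.] goal-axes mm [  0.  -0. -35.] turn [0.07 0.04 0.03]
```

```bash
python3 -m creep '[[[0,0,0.001],[0,0,0],0],[[0,0,0.001],[0,0,0],0],[[0,0,0],[0,0,0],0],[[0,0,0],[0,0,0],0],[[0,0,0],[0,0,0],0]]' | sed -n '1,2p;4p'; python3 go.py ten 0|tail -1
```

```text
t: 15.3
ee_pos: [0.491, 0.2085, -0.0022]
force: [-1.0, -0.7, 3.9]
shift now-axes mm [ -0.  -0. -37.] goal-axes mm [ -0.   -0.1 -37. ] turn [0.07 0.04 0.03]
```

```bash
python3 -m creep '[[[0,0,0.001],[0,0,0],0],[[0,0,0],[0,0,0],0],[[0,0,0],[0,0,0],0],[[0,0,0],[0,0,0],0],[[0,0,0],[0,0,0],0]]' | sed -n '1,2p;4p'; python3 go.py ten 0|tail -1
```

```text
t: 15.8
ee_pos: [0.4912, 0.2086, -0.0031]
force: [-1.2, -0.3, 5.9]
shift now-axes mm [ -0.   -0.  -37.9] goal-axes mm [ -0.   -0.1 -37.9] turn [0.07 0.03 0.03]
```

Blue was pressed at about 5.9 N. I'll lift and shift 40 mm right (tool +y) to yellow.

```bash
python3 -m creep '[[[0,0,-0.009],[0,0,0],0],[[0,0,-0.009],[0,0,0],0],[[0,0.02,0],[0,0,0],0],[[0,0.02,0],[0,0,0],0],[[0,0,0],[0,0,0],0]]' | sed -n '1,2p;4p'
python3 -m creep '[[[0,0,0.006],[0,0,0],0],[[0,0,0.005],[0,0,0],0],[[0,0,0.001],[0,0,0],0],[[0,0,0],[0,0,0],0],[[0,0,0],[0,0,0],0]]' | sed -n '1,2p;4p'; python3 go.py one 0|tail -1
python3 - <<'E'
import numpy as np,cv2
from bench import viewer
w=viewer.snapshot("wrist")
cv2.imwrite("pics/chk8.png",cv2.resize(w["pixels"][130:280,180:380,::-1],(640,480),interpolation=2))
E
```

```text
t: 16.3
ee_pos: [0.4978, 0.1657, 0.0146]
force: [-0.3, -0.0, -0.2]
t: 16.8
ee_pos: [0.4995, 0.1701, 0.0025]
force: [0.1, -0.1, -0.0]
shift now-axes mm [  0.2   0.6 -32.1] goal-axes mm [  0.2   0.6 -32.1] turn [0.05 0.07 0.08]
```

View pics/chk8.png

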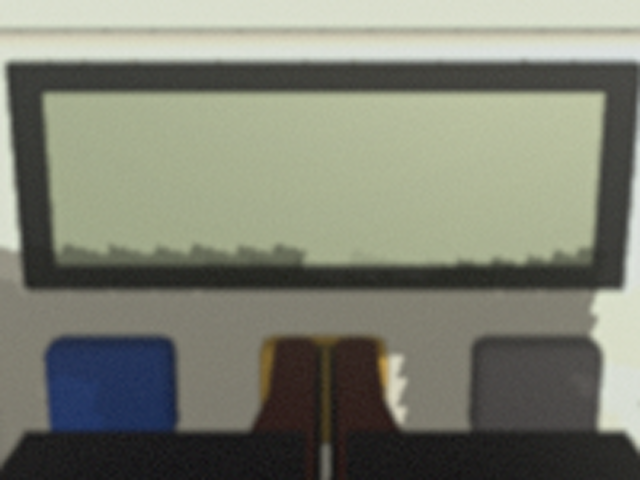

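The fingertip is centred on yellow (323,340 in the crop), and blue and grey are both well clear. I've now used 10 pictures, so the rest goes by force.

```bash
python3 -m creep '[[[0,0,0.0015],[0,0,0],0],[[0,0,0.0015],[0,0,0],0],[[0,0,0.001],[0,0,0],0],[[0,0,0],[0,0,0],0],[[0,0,0],[0,0,0],0]]' | sed -n '1,2p;4p'; python3 go.py one 0|tail -1
```

```text
t: 17.35
ee_pos: [0.5006, 0.1699, -0.0011]
force: [-0.9, 0.7, 3.9]
shift now-axes mm [ -0.1   0.2 -35.9] goal-axes mm [ -0.1   0.1 -35.9] turn [0.05 0.03 0.04]
```

```bash
python3 -m creep '[[[0,0,0.001],[0,0,0],0],[[0,0,0.0005],[0,0,0],0],[[0,0,0],[0,0,0],0],[[0,0,0],[0,0,0],0],[[0,0,0],[0,0,0],0]]' | sed -n '1,2p;4p'; python3 go.py one 0|tail -1
```

```text
t: 17.85
ee_pos: [0.5009, 0.17, -0.0026]
force: [-2.6, 0.9, 5.9]
shift now-axes mm [ -0.1   0.2 -37.4] goal-axes mm [ -0.1   0.1 -37.4] turn [0.05 0.02 0.04]
```

Yellow was pressed at about 6 N. I'll lift and move to green (−38 mm along x, +26 mm along y).

```bash
python3 -m creep '[[[0,0,-0.009],[0,0,0],0],[[0,0,-0.009],[0,0,0],0],[[-0.019,0.013,0],[0,0,0],0],[[-0.019,0.013,0],[0,0,0],0],[[0,0,0],[0,0,0],0]]' | sed -n '1,2p;4p'
python3 -m creep '[[[0,0,0.006],[0,0,0],0],[[0,0,0.005],[0,0,0],0],[[0,0,0.001],[0,0,0],0],[[0,0,0],[0,0,0],0],[[0,0,0],[0,0,0],0]]' | sed -n '1,2p;4p'; python3 go.py start 0|tail -1
python3 - <<'E'
import pickle,cv2,numpy as np
from bench import viewer
a=pickle.load(open("d.pkl","rb"))["scene"]["pixels"].astype(int); b=viewer.snapshot("scene")["pixels"]
# display and blue key drift check in scene view
for im in (a,b):
    h=cv2.cvtColor(im[165:222,295:368].astype(np.uint8),cv2.COLOR_RGB2HSV)
    m=cv2.inRange(h,(105,120,40),(125,255,255)); N,L,st,ce=cv2.connectedComponentsWithStats(m); i=1+np.argmax(st[1:,4]); print(ce[i],st[i,4])
E
```

```text
t: 18.35
ee_pos: [0.465, 0.131, 0.0073]
force: [-0.1, -0.5, -0.3]
t: 18.85
ee_pos: [0.4701, 0.1356, -0.004]
force: [0.2, -0.7, 0.3]
shift now-axes mm [ -0.2   0.4 -31.6] goal-axes mm [ -0.2   0.4 -31.6] turn [0.05 0.05 0.06]
[46.24590164 14.50819672] 61
[46.24590164 14.50819672] 61
```

The blue key sits in the same pixels as before, so the timer has not moved. I'll press green.

```bash
python3 -m creep '[[[0,0,0.0015],[0,0,0],0],[[0,0,0.0015],[0,0,0],0],[[0,0,0.001],[0,0,0],0],[[0,0,0],[0,0,0],0],[[0,0,0],[0,0,0],0]]' | sed -n '1,2p;4p'; python3 go.py start 0|tail -1
```

```text
t: 19.4
ee_pos: [0.4708, 0.1354, -0.0078]
force: [-1.0, -0.4, 2.6]
shift now-axes mm [ -0.1   0.  -35.4] goal-axes mm [ -0.1  -0.  -35.4] turn [0.06 0.03 0.03]
```

```bash
python3 -m creep '[[[0,0,0.001],[0,0,0],0],[[0,0,0.0008],[0,0,0],0],[[0,0,0],[0,0,0],0],[[0,0,0],[0,0,0],0],[[0,0,0],[0,0,0],0]]' | sed -n '1,2p;4p'; python3 go.py start 0|tail -1
```

```text
t: 19.9
ee_pos: [0.4711, 0.1355, -0.0095]
force: [-0.6, 0.9, 5.1]
shift now-axes mm [ -0.1   0.  -37.2] goal-axes mm [ -0.1  -0.  -37.2] turn [0.06 0.03 0.04]
```

Green was pressed at about 5 N. I'll retract along the key axis, check that nothing else moved, then hand in.

```bash
python3 -m creep '[[[0,0,-0.01],[0,0,0],0],[[0,0,-0.02],[0,0,0],0],[[0,0,-0.03],[0,0,0],0],[[0,0,-0.03],[0,0,0],0],[[0,0,-0.02],[0,0,0],0]]' | sed -n '1,2p;4p'
python3 -m creep '[[[0,0,0],[0,0,0],0],[[0,0,0],[0,0,0],0],[[0,0,0],[0,0,0],0],[[0,0,0],[0,0,0],0],[[0,0,0],[0,0,0],0]]' | sed -n '1,2p;4p'
python3 - <<'E'
import pickle,cv2,numpy as np
from bench import viewer
a=pickle.load(open("d.pkl","rb"))["scene"]["pixels"]; b=viewer.snapshot("scene")["pixels"]
H=dict(red=((0,8),),blue=((105,125),),yellow=((22,34),),green=((45,85),))
for k,rs in H.items():
  for im in (a,b):
    h=cv2.cvtColor(np.ascontiguousarray(im[165:222,295:368]),cv2.COLOR_RGB2HSV)
    m=sum(cv2.inRange(h,(l,120,40),(u,255,255)) for l,u in rs).astype(np.uint8); N,L,st,ce=cv2.connectedComponentsWithStats(m); i=1+np.argmax(st[1:,4]); print(k,ce[i].round(1),st[i,4])
for n,(x0,x1,y0,y1) in dict(cups=(225,285,198,270),mill=(298,330,243,298),trivet=(340,412,215,280),spathandle=(248,296,160,195),sifter_jar=(400,456,140,202)).items():
  print(n,(np.abs(a[y0:y1,x0:x1].astype(int)-b[y0:y1,x0:x1]).max(2)>40).mean().round(3))
E
```

```text
t: 20.4
ee_pos: [0.4505, 0.1303, 0.0996]
force: [-0.1, -0.6, 1.0]
t: 20.9
ee_pos: [0.4504, 0.1304, 0.0975]
force: [0.2, 0.7, -0.7]
red [35.5  6.8] 66
red [35.4  6.9] 70
blue [46.2 14.5] 61
blue [46.2 14.5] 61
yellow [34.4 23.4] 69
yellow [34.3 23.4] 69
green [16.1 21.5] 135
green [16.2 21.4] 139
cups 0.0
mill 0.0
trivet 0.0
spathandle 0.001
sifter_jar 0.0
```

Keys are back up, the timer has not moved, and the bystanders checked are unchanged.

```bash
python3 -c "from bench import manip; print(manip.sign_off())"
```

```text
the job is handed in; nothing more can be done
None
```

I tapped clear, ten, one and start in that order at about 5–6 N each by the wrist force reading; all four keys sprang back, the timer did not move, and I handed the job in at about 21 s (the verdict was not shown).

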